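# Load the indexing nest and click its lever along

### The arm

A 7-joint arm with a two-finger parallel gripper is mounted at the origin on the work surface. World frame = base frame: x ahead of the robot, y to its left, z up, the work surface at z = 0. Lengths are in m, angles in rad, forces in N, time in s.
With the tool pointing down it reaches from about 0.4 to 0.85 m from the base axis. Payload 10.4 kg.
Tool frame: the origin (TCP) lies on the centre line of the jaws, within the pads' length; the fingertips stand 11 mm ahead of it and the grasp point (between the pads) lies 8 mm behind it; z points along the fingers, y is the line along which they close (so a half turn about z gives the same grasp; the last joint's range is limited). The gripper opens to 87 mm and grips with 3 to 60 N. Pads are 19 mm wide; open, the fingers measure 117 mm over their backs; the gripper's body (75 mm by 190 mm) begins 51 mm behind the grasp point.
Start: joints at [-1.367, 0.332, -0.065, 1.46, 0.022, 1.35, -0.088], TCP at [0.141, 0.609, 0.234] pointing down, gripper open.
Joint ranges: [-2.6, 2.6], [-0.5, 2.12], [-1.47, 1.34], [0.16, 2.42], [-1.27, 4.41], [0.06, 2.06], [-2.6, 2.6]. Speed limits (rad/s): [2.22, 2.22, 2.79, 2.79, 3.14, 3.14, 3.14].

### API

Orientations are given as a unit quaternion [x, y, z, w].
In Python, from bench import r gives the robot as it stands.
- The arm moves only by the shell command python3 -m pendant 'ROWS' [OPENING] [FORCE]. ROWS is JSON, a list of rows, each a list of 4 numbers: the shift along the tool's x, y, z in m, then the turn about the tool's z in rad. A call has 1 to 8 rows; each row shifts and turns the commanded pose from where the row before left it, along the tool's axes as they then stand; what a row does not reach is not made up. A row lasts 1/12 s, in which the tool goes at most 41.7 mm and 7.16 degrees, less where a joint would pass 70% of its speed; a pose out of reach is approached as far as the arm can. A call with a gripper value outside its range is refused whole. OPENING is the opening, from 0 (shut) to 1 (fully open), set as the call begins (- or left out, the last holds). The fingers move at their own pace and stop on an object; FORCE is the grip in N (left out, the last holds). Time passes only in rows, so rows that do not move let the fingers close. It gives the time, the measured TCP pose, the force, the opening and the grip force at its end, in the units of the state.
- r.read_state(): the state, without advancing time (a new reading comes with each control period).
- r.camera(name): name is "side" or "top" or "wrist"; returns a dict with "img" (420x560x3 uint8, red, green, blue), "camera_matrix" (3x3 intrinsics, pixels), "xyz" and "attitude" of the camera in the world. Camera axes: x right, y down, z forward; pixel columns grow to the right and rows downward; lengths in m; the calibration is good to about 2 mm. A picture is of the moment at which its call begins. There is no depth.
- r.close_job(): hands the job in; it is judged then, once.
Trained networks look in the newest picture that a camera, given by its name, has taken for a name from the list of things; names that differ only in an ending like _2 or _b are one class to them, and where a whole thing is asked for, a point or a joint stands for the part that bears it (a point fixed in the world has none). Each returns a list of dicts, best first, with "score" (0 to 1); they miss things now and then, are a little off and sometimes report something else, mostly with a low value. They report only what shows in the picture. A call takes as long as a camera call. They do not tell look-alikes from the thing itself.
- r.outline_of(thing, camera): "mask" (420x560 bool, what is visible of it) and "bbox" ([centre column, centre row, width, height] in pixels, round what is visible of it).
The state is a dict: "time": time; "joint_positions": joint angles; "joint_vel": joint speeds; "joint_torque": joint torques, N m; "ee_pos": TCP position; "eef_rot": TCP orientation; "ft_force": force on the tool from outside, world axes, zero at the start; "torque": the same for the moment, N m; "width": finger opening in m; "grip_force": force on a finger pad.
Only numpy, scipy, OpenCV 4.12 (cv2) and the standard library are available. Lean on these libraries where they do the work, as an engineer would, in place of code of your own. Each camera call takes 0.05 s, during which the arm holds its last target. There are 200 camera calls.

### The job

Get the blanks on the bench ready for the press: first click the index lever back to its first notch, so that the flag behind pocket 1 (the left-hand one) stands up. Then seat a blank flat and square in the pocket whose flag is up, click the lever one notch on to the next pocket, and go on like this, without skipping a pocket, until every blank on the bench is in the nest and the lever stands one notch past the last one loaded (with four blanks that is its fifth and last notch). Never put a blank in a pocket that the lever has not reached yet, and leave the other things on the bench where they are.

Things in the scene. Friction and masses are not known exactly. Their poses are not given: they have to be found in the camera images.
- blank1_c (a point): Centre (19 mm above the underside) of a loose steel blank, 0.24 kg, one of three or four alike: flat foot 40 (own x) x 48 (own y) x 10 mm, and upright on its middle a lug 14 mm thick (own x), 30 mm long (own y), 28 mm high; 38 mm high in all. Stands on the bench, own z up; grip the lug's 14 mm from above. Same either way round. May be knocked aside once.
- blank2_c (a point): Centre (19 mm above the underside) of a loose steel blank, 0.24 kg, one of three or four alike: flat foot 40 (own x) x 48 (own y) x 10 mm, and upright on its middle a lug 14 mm thick (own x), 30 mm long (own y), 28 mm high; 38 mm high in all. Stands on the bench, own z up; grip the lug's 14 mm from above. Same either way round. May be knocked aside once.
- blank3_c (a point): Centre (19 mm above the underside) of a loose steel blank, 0.24 kg, one of three or four alike: flat foot 40 (own x) x 48 (own y) x 10 mm, and upright on its middle a lug 14 mm thick (own x), 30 mm long (own y), 28 mm high; 38 mm high in all. Stands on the bench, own z up; grip the lug's 14 mm from above. Same either way round. May be knocked aside once.
- blank4_c (a point): Centre (19 mm above the underside) of a loose steel blank, 0.24 kg, one of three or four alike: flat foot 40 (own x) x 48 (own y) x 10 mm, and upright on its middle a lug 14 mm thick (own x), 30 mm long (own y), 28 mm high; 38 mm high in all. Stands on the bench, own z up; grip the lug's 14 mm from above. Same either way round. May be knocked aside once.
- pocket1 (a point): Centre of the floor of pocket 1 (1 at the left, +y, end; 64 mm apart along own y). 43 (own x) x 51 mm (own y), 8 mm deep, 3 mm chamfer; mouth 30 mm, floor 22 mm above the bench. A seated blank has its own y along the pocket's y, its centre 19 mm above this point. Axes: z up, x away from the robot, turned a little about z with the nest, a fixed aluminium block 74 x 268 mm.
- pocket2 (a point): Centre of the floor of pocket 2 (1 at the left, +y, end; 64 mm apart along own y). 43 (own x) x 51 mm (own y), 8 mm deep, 3 mm chamfer; mouth 30 mm, floor 22 mm above the bench. A seated blank has its own y along the pocket's y, its centre 19 mm above this point. Axes: z up, x away from the robot, turned a little about z with the nest, a fixed aluminium block 74 x 268 mm.
- pocket3 (a point): Centre of the floor of pocket 3 (1 at the left, +y, end; 64 mm apart along own y). 43 (own x) x 51 mm (own y), 8 mm deep, 3 mm chamfer; mouth 30 mm, floor 22 mm above the bench. A seated blank has its own y along the pocket's y, its centre 19 mm above this point. Axes: z up, x away from the robot, turned a little about z with the nest, a fixed aluminium block 74 x 268 mm.
- pocket4 (a point): Centre of the floor of pocket 4 (1 at the left, +y, end; 64 mm apart along own y). 43 (own x) x 51 mm (own y), 8 mm deep, 3 mm chamfer; mouth 30 mm, floor 22 mm above the bench. A seated blank has its own y along the pocket's y, its centre 19 mm above this point. Axes: z up, x away from the robot, turned a little about z with the nest, a fixed aluminium block 74 x 268 mm.
- lever_pivot (a point): Point on the upright (z) hinge axis of the index lever, 36 mm above the bench, on a round housing 200 mm towards own -y from the middle of the nest; axes as the pockets'.
- lever_knob (a point): Middle of the lever's upright black thumb knob, a cylinder of diameter 16 mm from 37 to 77 mm above the bench (this point at 62 mm), 85 mm from the hinge axis. The flat lever arm, 16 mm wide, reaches it from the hinge at 37 to 45 mm height.
- index_lever (a joint): Lever angle, rad, growing anticlockwise from above. Notches 1 to 5 at 0, 0.3, 0.6, 0.9, 1.2: the first four belong to pockets 1 to 4, the fifth is one past; stops at -0.06 and 1.26. At 0.6 the arm points along the pockets' -x, at 0 it leans 0.6 rad towards them. A click takes about 7 N, 25 mm at the knob; past half-way it falls into the next notch and stays. Starts in notch 3, 4 or 5.
- flags (a joint): Angle (rad) of the steel shaft that runs along the row, 97 mm behind the pockets' centres, 36 mm above the bench; the lever turns it 1.257 a notch. It carries five brass flags, 20 mm wide, reaching 27 mm from its axis, level with pockets 1 to 4 and one pitch past pocket 4; only the flag of the lever's notch stands upright: at 0 that of pocket 1, at 1.257 that of pocket 2, and so on.
Not all that is in view belongs to the job. What is shaped like the part that bears blank3_c but red is not meant.

How it is judged:
By the outcome, as a careful person would: the job done as asked, in the order asked, and still so for the second after the job is handed in, with the robot touching nothing.
Of blank1, blank2, blank3, blank4 only 3 to 4 are there at a start; the rules pass over those that are not, and their reading is None.
At some moment in a run one of blank1, blank2, blank3, blank4 may be knocked a few centimetres aside while the robot is not near it.
It also fails if it takes over 208 s, if anything falls off the work surface, if the arm or the gripper's body presses on something with over 40 N, if the wrist force passes 120 N, or if a joint passes its speed limit or range.

## Working session

There is one attempt and no reset: what is moved stays moved. The work goes in short steps, Python scripts to look and compute and a shell command to move; the robot and the scene stay as the last step left them, time stands still between calls to the robot, and variables do not carry over. Pictures are saved under pics/ and viewed, at most 16 in all, crops included, and the job is handed in when it is done.

```bash
ls; mkdir -p pics; cat > h.py <<'E'
import numpy as np, cv2
from scipy.spatial.transform import Rotation as R
from bench import r
def cam(n):
    c=r.camera(n); a=np.array(c["attitude"],float)
    c["R"]=R.from_quat(a).as_matrix() if a.size==4 else (a if a.shape==(3,3) else R.from_euler('xyz',a).as_matrix())
    c["K"]=np.array(c["camera_matrix"]); c["p"]=np.array(c["xyz"]); return c
def save(c,f): cv2.imwrite("pics/"+f,c["img"][:,:,::-1])
def back(c,uv,z):
    uv=np.atleast_2d(np.array(uv,float)); d=(c["R"]@np.linalg.inv(c["K"])@np.c_[uv,np.ones(len(uv))].T).T
    return c["p"]+d*((z-c["p"][2])/d[:,2])[:,None]
def proj(c,P):
    q=(np.atleast_2d(P)-c["p"])@c["R"]@c["K"].T; return q[:,:2]/q[:,2:]
E
python3 - <<'E'
from h import *
s=r.read_state(); print({k:np.round(v,3).tolist() for k,v in s.items()})
for n in("top","side"):
    c=cam(n); save(c,n+"0.png"); print(n,c["p"],c["attitude"],c["K"].tolist())
    for t in("blank1_c","index_lever","lever_knob","flags"):
        for o in r.outline_of(t,n): print(t,round(o["score"],2),np.round(o["bbox"]),back(c,o["bbox"][:2],.03 if t[0]=='b' else .06).round(3))
E
```

```text
pics
{'time': 0.0, 'joint_positions': [-1.367, 0.333, -0.065, 1.461, 0.022, 1.35, -0.089], 'joint_vel': [-0.0, 0.0, -0.002, 0.001, -0.001, -0.0, 0.0], 'joint_torque': [-0.001, -62.326, 0.024, -38.989, -0.061, 0.04, 0.0], 'ee_pos': [0.14, 0.609, 0.233], 'eef_rot': [0.113, 0.994, -0.001, -0.0], 'ft_force': [0.791, -0.403, 0.478], 'torque': [0.004, -0.011, -0.029], 'grip_force': 0.0, 'width': 0.087}
top [ 0.41473845 -0.03802789  1.3388151 ] [-0.69958968  0.71207796 -0.04536122  0.03823108] [[509.8607463769671, 0.0, 288.46084177511204], [0.0, 509.8607463769671, 206.59960478245927], [0.0, 0.0, 1.0]]
index_lever 0.61 [269. 165. 167.  77.] [[ 0.674 -0.006  0.06 ]]
index_lever 0.58 [333. 179.  26.  36.] [[ 0.636 -0.166  0.06 ]]
lever_knob 0.6 [336. 183.  30.  34.] [[ 0.625 -0.174  0.06 ]]
flags 0.92 [254. 140. 126.  26.] [[0.741 0.034 0.06 ]]
side [0.54123157 0.78591287 0.82679033] [-0.01948995  0.91310702 -0.40706316  0.01246168] [[475.99421037212596, 0.0, 276.0404124829803], [0.0, 475.99421037212596, 201.43951679127412], [0.0, 0.0, 1.0]]
index_lever 0.64 [261. 176.  33.  29.] [[ 0.629 -0.161  0.06 ]]
lever_knob 0.77 [260. 176.  36.  32.] [[ 0.632 -0.163  0.06 ]]
flags 0.87 [202. 242.  18. 104.] [[0.743 0.072 0.06 ]]
```

View pics/top0.png

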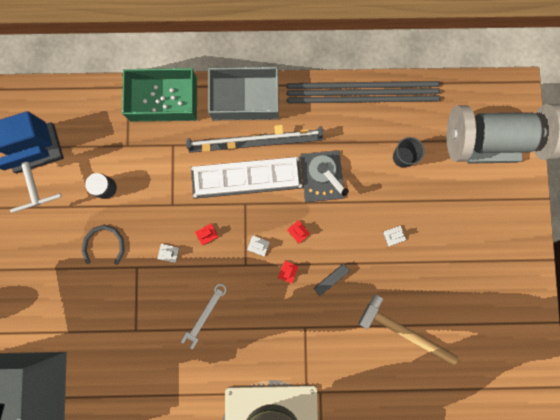

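View pics/side0.png

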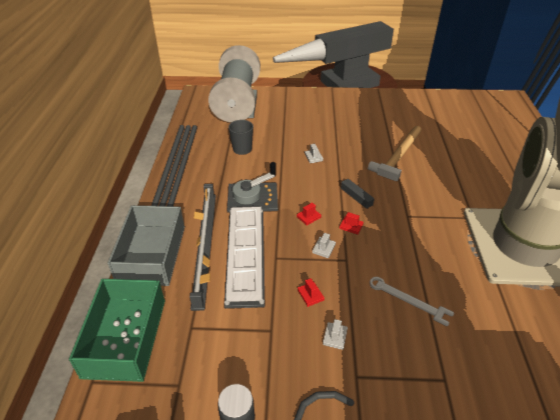

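The top view shows three white blanks at about (168,253), (259,245) and (395,236). There are three red look-alikes, at (206,234), (299,231) and (288,272). The nest spans columns 193–300, and the lever housing is at (322,167) with the arm pointing lower right, so it is probably in notch 5. The side view agrees with this.

```bash
cat >> h.py <<'E'
def blobs(c,lo=150,sat=60,amin=60,zz=.02):
    h=cv2.cvtColor(c["img"],cv2.COLOR_RGB2HSV); m=((h[:,:,2]>lo)&(h[:,:,1]<sat)).astype(np.uint8)
    n,l,st,ce=cv2.connectedComponentsWithStats(m); out=[]
    for i in range(1,n):
        if st[i,4]>=amin:
            pts=np.argwhere(l==i)[:,::-1].astype(np.float32); w=back(c,pts,zz)
            out.append((st[i],ce[i],w,l==i))
    return out
E
python3 - <<'E'
from h import *
c=cam("top")
for st,ce,w,m in blobs(c,amin=40):
    (cx,cy),(a,b),an=cv2.minAreaRect((w[:,:2]*1000).astype(np.float32))
    print(st,ce.round(1),"world",round(cx),round(cy),"size",round(a),round(b),round(an,1))
w=cam("wrist"); print(w["p"],w["R"].round(3).tolist(),w["K"].tolist()); s=r.read_state()
Rt=R.from_quat(s["eef_rot"]).as_matrix(); print("cam in tool",Rt.T@(w["p"]-s["ee_pos"]),(Rt.T@w["R"]).round(3).tolist()); print("tool R",Rt.round(3).tolist())
print("pivot",back(c,[(322,167),(342,190)],.05))
E
```

```text
[    0    27   560    58 20416] [287.9  49.3] world 973 -42 size 1518 161 90.0
[ 244   76   34   36 1076] [260.7  94.8] world 877 16 size 88 97 89.1
[535 105  25  54 691] [551.4 134. ] world 761 -745 size 64 146 85.4
[ 447  106   29   55 1260] [460.8 133.7] world 760 -515 size 75 148 86.5
[ 485  122   56   23 1111] [512.1 133. ] world 758 -653 size 148 59 87.4
[192 131 126  14 424] [252.5 137.6] world 758 33 size 11 332 4.5
[479 153  43   8 224] [503.8 157. ] world 695 -615 size 112 19 89.1
[ 191  157  111   41 3062] [245.3 175.9] world 652 57 size 82 283 4.5
[309 156  35  38 482] [324.  172.4] world 661 -160 size 108 68 59.4
[ 10 163  51  49 400] [ 31.6 191.6] world 624 598 size 118 130 78.0
[ 85 173  23  22 387] [ 96.1 183.7] world 641 448 size 57 55 89.0
[383 226  23  20 289] [394.  235.6] world 491 -325 size 40 49 18.8
[248 236  21  20 279] [257.9 245.4] world 472 27 size 48 40 68.5
[158 244  20  18 262] [167.1 252.7] world 458 260 size 47 40 78.7
[182 290  40  59 378] [202.4 318.7] world 293 170 size 34 158 59.7
[361 297  22  32 236] [370.8 313.7] world 298 -260 size 21 84 59.0
[ 224  386   93   34 2288] [269.6 400.7] world 81 2 size 229 79 88.8
[0.07085409 0.62492339 0.38598483] [[0.225, 0.941, 0.254], [0.974, -0.217, -0.059], [-0.0, 0.261, -0.965]] [[301.4455810141471, 0.0, 281.4835248522628], [0.0, 301.4455810141471, 211.8990799851675], [0.0, 0.0, 1.0]]
cam in tool [ 0.07145591 -0.00017676 -0.15239015] [[-0.0, -0.965, -0.261], [1.0, 0.0, -0.0], [0.0, -0.261, 0.965]]
tool R [[-0.974, 0.225, -0.0], [0.225, 0.974, 0.0], [0.0, 0.0, -1.0]]
pivot [[ 0.66881811 -0.14053532  0.05      ]
 [ 0.60819226 -0.19016752  0.05      ]]
```

```bash
python3 -m pendant '[[0,0,0,-0.1],[0,0,0,-0.1],[0,0,0,-0.105],[-0.028,-0.028,0,0],[-0.028,-0.028,0,0],[-0.028,-0.028,0,0],[-0.028,-0.028,0,0],[-0.028,-0.028,0,0]]' 1 20
python3 -m pendant '[[-0.028,-0.028,0,0],[-0.028,-0.028,0,0],[-0.028,-0.028,0,0],[-0.028,-0.028,0,0],[-0.028,-0.028,0,0],[-0.028,-0.028,0,0],[-0.028,-0.028,0,0],[0,0,0,0]]'
python3 -m pendant '[[-0.0095,-0.038,0,0],[-0.0095,-0.038,0,0],[-0.0095,-0.038,0,0],[-0.0095,-0.038,0,0],[-0.0095,-0.038,0,0],[-0.0095,-0.038,0,0],[0,0,0,0],[0,0,0,0]]'
python3 - <<'E'
from h import *
c=cam("wrist"); save(c,"w1.png"); print(c["p"])
E
```

```text
time: 1.27
ee_pos: [0.2923, 0.479, 0.2338]
eef_rot: [-0.039, 0.999, 0.0, 0.0]
ft_force: [0.0, 1.1, 0.6]
width: 0.0868
grip_force: 0.0
time: 1.93
ee_pos: [0.5078, 0.2925, 0.2337]
eef_rot: [-0.034, 0.999, -0.002, 0.001]
ft_force: [0.2, -0.9, -1.0]
width: 0.0869
grip_force: 0.0
time: 2.6
ee_pos: [0.5769, 0.0745, 0.2337]
eef_rot: [-0.037, 0.999, -0.0, 0.0]
ft_force: [-1.1, 1.6, -0.1]
width: 0.0871
grip_force: 0.0
[0.505547   0.06938658 0.38606698]
```

View pics/w1.png

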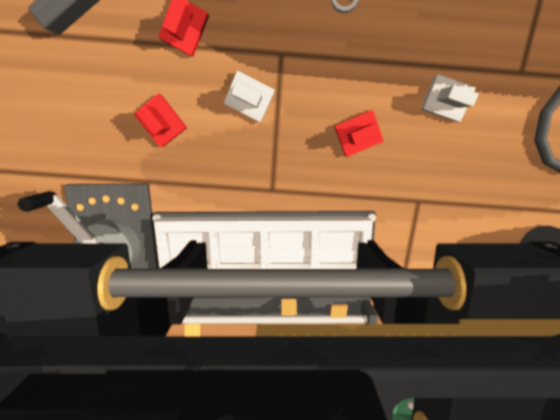

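The wrist view is upside down, with the robot at the top. It shows the nest front edge from (153,215) to (377,213), the knob at (38,201) and the pockets at rows 230–265.

```bash
cat >> h.py <<'E'
def nest(c,z): # centre (x,y), yaw from white blob in top view at mouth height
    for st,ce,w,m in blobs(c,amin=1500):
        if 50<st[2]<160 and abs(ce[1]-176)<25: 
            pts=np.argwhere(m)[:,::-1].astype(np.float32); W=back(c,pts,z)
            return cv2.minAreaRect((W[:,:2]*1000).astype(np.float32))
def axes(yaw): return np.array([np.cos(yaw),np.sin(yaw)]),np.array([-np.sin(yaw),np.cos(yaw)])
E
python3 - <<'E'
from h import *
t=cam("top"); w=cam("wrist"); print(nest(t,.03))
print("wrist corners",back(w,[(153,215),(377,213)],.03).round(4))
print("knob wrist",[ (o["score"],np.round(o["bbox"]),back(w,o["bbox"][:2],.06).round(3)) for o in r.outline_of("lever_knob","wrist")], "knob top (342,190)@.077",back(t,(343,191),.077).round(3))
I={"t":t,"w":w}
N=np.array([.651,.0565]); ex,ey=axes(np.deg2rad(4.5))
for k,c in I.items():
    im=cv2.resize(c["img"],None,fx=4,fy=4,interpolation=cv2.INTER_CUBIC)
    def poly(P,col): cv2.polylines(im,[(proj(c,P)*4+2).astype(int)],True,col,1)
    def box(o,hx,hy,z): return [[*(o+sx*hx*ex+sy*hy*ey),z] for sx,sy in((1,1),(1,-1),(-1,-1),(-1,1))]
    poly(box(N,.037,.134,.03),(255,0,0))
    for i in range(4):
        poly(box(N+ey*.064*(1.5-i),.0215,.0255,.022),(0,0,255)); poly(box(N+ey*.064*(1.5-i),.0245,.0285,.03),(0,200,0))
    P=N-.2*ey; 
    for a in(0,1.2):
        d=-np.cos(a-.6)*ex-np.sin(a-.6)*ey; poly([[*P,.045],[*(P+.085*d),.045]],(255,0,255))
    I[k]=im
a=I["t"][560:860,720:1420]; b=I["w"][760:1120,0:1600]
b=cv2.resize(b,(800,180)); a=cv2.resize(a,(800,343))
cv2.imwrite("pics/ov.png",np.vstack([a,b])[:,:,::-1])
E
```

```text
None
wrist corners [[ 0.6171 -0.0765  0.03  ]
 [ 0.593   0.197   0.03  ]]
knob wrist [(0.75, array([196., 260., 362., 153.]), array([[ 0.659, -0.016,  0.06 ]])), (0.55, array([ 53., 216.,  80.,  52.]), array([[ 0.618, -0.176,  0.06 ]]))] knob top (342,190)@.077 [[ 0.602 -0.189  0.077]]
```

View pics/ov.png

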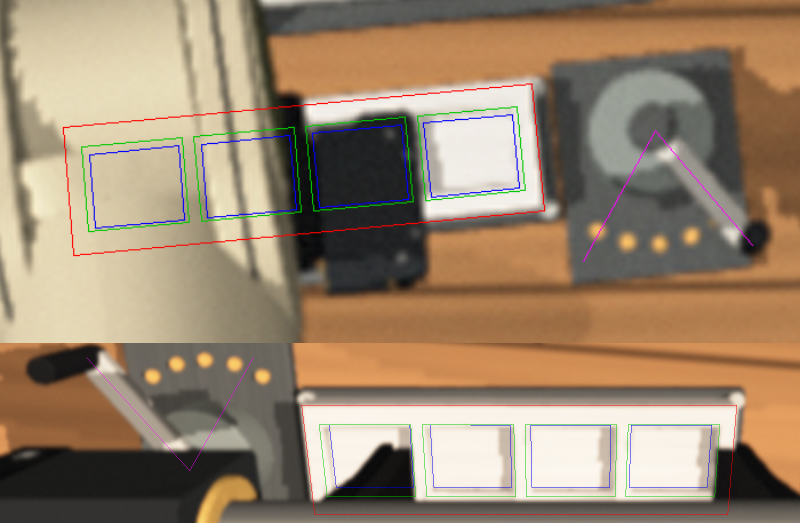

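```bash
python3 -m pendant '[[0,-0.0385,0,0],[0,-0.0385,0,0],[0,-0.0385,0,0],[0,-0.0385,0,0],[0,-0.0385,0,0],[-0.003,-0.0385,0.014,0],[0,-0.0385,0.035,0],[0,0,0.035,0]]' 0.55 20
python3 -m pendant '[[0,0,0,0],[0,0,0,0]]'
python3 - <<'E'
from h import *
w=cam("wrist");im=w["img"].copy()
for z,col in((.045,(255,0,255)),(.077,(0,255,0))):
    for p in proj(w,[[.601,-.194,z],[.6667,-.1429,z]]): cv2.circle(im,tuple(p.astype(int)),3,col,-1)
cv2.imwrite("pics/w2.png",im[:,:,::-1]); t=cam("top"); save(t,"t2.png")
print([cv2.minAreaRect((b[2][:,:2]*1000).astype(np.float32)) for b in blobs(t,amin=1500,zz=.03) if abs(b[1][1]-176)<15])
E
```

```text
time: 3.47
ee_pos: [0.6002, -0.1907, 0.1579]
eef_rot: [-0.036, 0.999, -0.002, 0.002]
ft_force: [0.5, -1.1, -1.0]
width: 0.0492
grip_force: 0.0
time: 3.63
ee_pos: [0.5993, -0.1813, 0.1553]
eef_rot: [-0.04, 0.999, 0.001, -0.002]
ft_force: [0.9, 0.1, 0.2]
width: 0.0485
grip_force: 0.0
[((650.6417846679688, 56.66199493408203), (81.4647445678711, 281.12005615234375), 4.5373029708862305)]
```

View pics/w2.png

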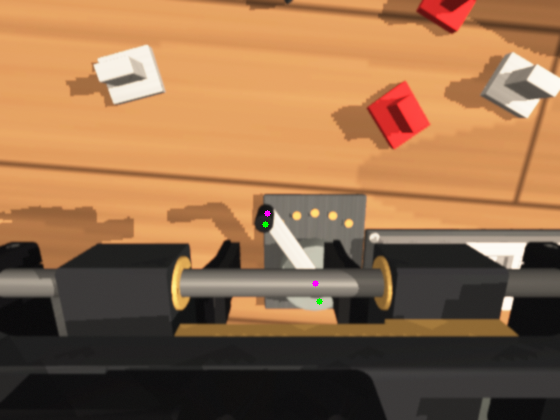

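The model points land on the knob: base (267,213), top (265,224). Next I descend and grip it.

```bash
python3 -m pendant '[[0,-0.013,0,0],[0,0,0.03,0],[0,0,0.03,0],[0,0,0.03,0],[0,0,0,0],[0,0,0,0]]'
python3 -m pendant '[[0,0,0,0],[0,0,0,0],[0,0,0,0],[0,0,0,0],[0,0,0,0],[0,0,0,0],[0,0,0,0],[0,0,0,0]]' 0 20
```

```text
time: 4.23
ee_pos: [0.6009, -0.1964, 0.0671]
eef_rot: [-0.039, 0.999, 0.0, -0.0]
ft_force: [-0.3, -0.3, 1.5]
width: 0.0473
grip_force: 0.0
time: 4.9
ee_pos: [0.6013, -0.196, 0.0669]
eef_rot: [-0.039, 0.999, 0.0, 0.0]
ft_force: [0.8, 1.5, 4.6]
width: 0.0153
grip_force: 20.0
```

```bash
python3 -m pendant '[[0.0043,0.0072,0,0],[0.0037,0.0076,0,0],[0.003,0.0081,0,0],[0.0021,0.0083,0,0],[0.0013,0.0084,0,0],[0.0004,0.0084,0,0],[0,0,0,0]]'
python3 -m pendant '[[-0.0004,0.0084,0,0],[-0.0013,0.0084,0,0],[-0.0021,0.0083,0,0],[-0.003,0.0081,0,0],[-0.0037,0.0076,0,0],[-0.0043,0.0072,0,0],[0,0,0,0],[0,0,0,0]]'
python3 -m pendant '[[0,0,0,0],[0,0,0,0],[0,0,0,0]]' 0.55
```

```text
time: 5.48
ee_pos: [0.5804, -0.1498, 0.0666]
eef_rot: [-0.039, 0.999, 0.0, -0.002]
ft_force: [-10.2, 1.0, 11.9]
width: 0.0153
grip_force: 20.1
time: 6.15
ee_pos: [0.5933, -0.1005, 0.0664]
eef_rot: [-0.039, 0.999, 0.0, -0.0]
ft_force: [-0.2, 0.0, 1.0]
width: 0.0154
grip_force: 20.0
time: 6.4
ee_pos: [0.5931, -0.1008, 0.0664]
eef_rot: [-0.039, 0.999, 0.0, -0.0]
ft_force: [0.2, -0.0, 0.1]
width: 0.0281
grip_force: 0.0
```

```bash
python3 -m pendant '[[0,0,-0.04,0],[0,0,-0.04,0],[0,0,-0.04,0],[0,0.04,0,0],[0,0.04,0,0],[0,0.04,0,0],[0,0,0,0],[0,0,0,0]]' 0.55
cat >> h.py <<'E'
from scipy.optimize import minimize
def hull(o,yaw,c):
    ex,ey=axes(yaw); m=np.zeros((420*4,560*4),np.uint8)
    for hx,hy,z0,z1 in((.02,.024,0,.01),(.007,.015,.01,.038)):
        P=[[*(np.array(o)+a*hx*ex+b*hy*ey),z] for a in(1,-1) for b in(1,-1) for z in(z0,z1)]
        cv2.fillConvexPoly(m,cv2.convexHull((proj(c,P)*4+1.5).round().astype(np.int32)),255)
    return cv2.resize(m,(560,420),interpolation=cv2.INTER_AREA)/255.
def fit(c,o,yaw,lo=110,sat=70):
    h=cv2.cvtColor(c["img"],cv2.COLOR_RGB2HSV); m=((h[:,:,2]>lo)&(h[:,:,1]<sat)).astype(float)
    u,v=proj(c,[*o,.015])[0].astype(int); s=int(450/np.linalg.norm(c["p"]-[*o,0])*.06*1.2) ; 
    k=np.zeros_like(m); k[max(v-s,0):v+s,max(u-s,0):u+s]=1; m*=k
    f=lambda p:(np.abs(hull(p[:2]/1000,p[2],c)-m)*k).sum()
    best=min((minimize(f,[o[0]*1000,o[1]*1000,y],method="Nelder-Mead",options=dict(initial_simplex=np.array([o[0]*1000,o[1]*1000,y])+np.array([[0,0,0],[6,0,0],[0,6,0],[0,0,.3]]),maxiter=90)) for y in (yaw-.2,yaw+.15)),key=lambda q:q.fun)
    return best.x,best.fun,m.sum()
E
python3 - <<'E'
from h import *
print(np.round(r.read_state()["joint_positions"],2))
c=cam("top")
for n,o,y in(("A",(.458,.260),-11),("B",(.472,.027),-21),("C",(.491,-.325),19)):
    x,f,s=fit(c,o,np.deg2rad(y)); print(n,x[:2].round(1),np.rad2deg(x[2]).round(1),f,s)
E
```

```text
time: 7.07
ee_pos: [0.5837, 0.0221, 0.1864]
eef_rot: [-0.042, 0.999, 0.0, -0.0]
ft_force: [0.5, -1.0, 0.1]
width: 0.0478
grip_force: 0.0
[-0.45  0.28  0.4   1.66 -0.11  1.23  1.63]
A [457.4 262.6] -13.9 24.345098039215685 297.0
B [460.6  33.1] -15.3 1709.992156862745 2013.0
C [ 491.9 -328.2] 18.4 16.49019607843137 298.0
```

```bash
python3 -m pendant '[[0.0154,0.0358,0,0],[0.0154,0.0358,0,0],[0.0154,0.0358,0,0],[0.0154,0.0358,0,0],[0.0154,0.0358,0,0],[0.0154,0.0358,0,0],[0.0154,0.0358,0,0]]' 0.55
python3 -m pendant '[[0,0,0,-0.114],[0,0,0,-0.114],[0,0,0,-0.114],[0,0,0,-0.114],[0,0,0,-0.114],[0,0,0,-0.114]]'
python3 -m pendant '[[0,0,0,-0.114],[0,0,0,-0.114],[0,0,0,-0.114],[0,0,0,-0.114],[0,0,0,-0.114],[0,0,0,0],[0,0,0,0]]'
cat >> h.py <<'E'
def togo(o,tooly,z=None):
    s=r.read_state(); M=R.from_quat(s["eef_rot"]).as_matrix(); a=np.arctan2(M[1,1],M[0,1])
    t=(tooly-a+np.pi/2)%np.pi-np.pi/2 # ccw turn
    b=a+t; e=np.array(s["ee_pos"]); d=np.array(o)-e[:2]
    y=np.array([np.cos(b),np.sin(b)]); x=np.array([-y[1],y[0]])
    print("tcp",e.round(4),"tool y now deg",np.rad2deg(a).round(2),"-> turn",round(-t,4),"then x,y",(x@d).round(4),(y@d).round(4),"| dz to",z,None if z is None else (e[2]-z).round(4),"j7",round(s["joint_positions"][6],2))
E
python3 - <<'E'
from h import *
w=cam("wrist"); t=cam("top")
for c in(w,t):
    x,f,s=fit(c,(.457,.262),np.deg2rad(-14)); print(x[:2].round(1),np.rad2deg(x[2]).round(1),f,s)
    togo(x[:2]/1000,x[2],.024)
im=w["img"].copy(); m=hull(x[:2]/1000,x[2],w)>.5
im[:,:,0][m]=255; save(w,"w3.png"); print(fit(t,(.472,.027),-.37))
E
```

```text
time: 7.7
ee_pos: [0.4569, 0.26, 0.1867]
eef_rot: [-0.038, 0.999, -0.0, 0.0]
ft_force: [1.1, 1.1, 0.3]
width: 0.048
grip_force: 0.0
time: 8.2
ee_pos: [0.4579, 0.2586, 0.1864]
eef_rot: [-0.373, 0.928, -0.0, -0.0]
ft_force: [0.3, 0.2, 0.1]
width: 0.0479
grip_force: 0.0
time: 8.78
ee_pos: [0.4577, 0.2591, 0.1864]
eef_rot: [-0.616, 0.788, -0.0, -0.0]
ft_force: [-0.5, 0.1, -0.1]
width: 0.0477
grip_force: 0.0
[455.3 262.6] -12.7 117.50588235294119 1523.0
tcp [0.4574 0.2597 0.1865] tool y now deg 166.04 -> turn -0.0223 then x,y -0.0024 0.0027 | dz to 0.024 0.1625 j7 2.31
[457.6 262.6] -13.6 50.101960784313725 333.0
tcp [0.4574 0.2597 0.1865] tool y now deg 166.04 -> turn -0.0067 then x,y -0.0029 0.0005 | dz to 0.024 0.1625 j7 2.31
(array([ 4.72567748e+02,  2.81907856e+01, -3.71759600e-01]), np.float64(18.286274509803924), np.float64(292.0))
```

View pics/w3.png

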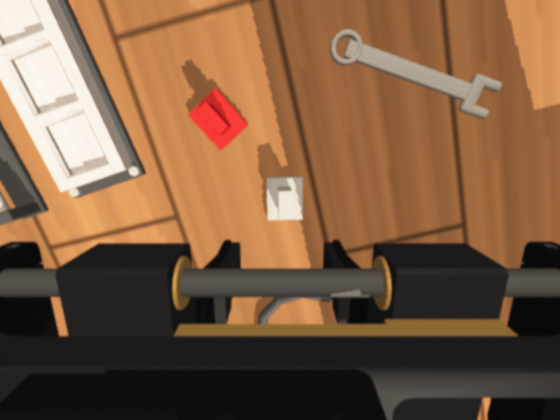

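The blank sits centred between the fingers at (285,198). But j7 is 2.31, so the nest yaw would be out of range on this side. I'll use the opposite half turn.

```bash
for i in 1; do python3 -m pendant '[[0,0,0,0.12],[0,0,0,0.12],[0,0,0,0.12],[0,0,0,0.12],[0,0,0,0.12],[0,0,0,0.12],[0,0,0,0.12],[0,0,0,0.12]]' >/dev/null
python3 -m pendant '[[0,0,0,0.12],[0,0,0,0.12],[0,0,0,0.12],[0,0,0,0.12],[0,0,0,0.12],[0,0,0,0.12],[0,0,0,0.12],[0,0,0,0.12]]' >/dev/null
python3 -m pendant '[[0,0,0,0.12],[0,0,0,0.12],[0,0,0,0.12],[0,0,0,0.12],[0,0,0,0.12],[0,0,0,0.12],[0,0,0,0.12],[0,0,0,0.12]]' >/dev/null
python3 -m pendant '[[0,0,0,0.12],[0,0,0,0.12],[0,0,0,0],[0,0,0,0]]'; done
python3 - <<'E'
from h import *
w=cam("wrist"); t=cam("top")
for c in(w,t):
    x,f,s=fit(c,(.457,.262),np.deg2rad(-14)); print(x[:2].round(1),np.rad2deg(x[2]).round(1),f,s)
    togo(x[:2]/1000,x[2],.024)
E
```

```text
time: 11.22
ee_pos: [0.457, 0.2603, 0.1865]
eef_rot: [0.779, 0.627, 0.0, 0.0]
ft_force: [-0.6, -0.1, -1.1]
width: 0.0478
grip_force: 0.0
[455.  261.9] -13.4 3411.1058823529415 4907.0
tcp [0.457  0.2604 0.1865] tool y now deg -12.27 -> turn 0.019 then x,y 0.001 -0.0023 | dz to 0.024 0.1625 j7 -0.77
[457.5 262.4] -12.6 43.090196078431376 325.0
tcp [0.457  0.2604 0.1865] tool y now deg -12.27 -> turn 0.0062 then x,y 0.0021 0.0001 | dz to 0.024 0.1625 j7 -0.77
```

```bash
python3 -m pendant '[[0.0018,-0.0006,0,0.012],[0,0,0.04,0],[0,0,0.04,0],[0,0,0.04,0],[0,0,0.025,0],[0,0,0.0175,0],[0,0,0,0]]'
python3 -m pendant '[[0,0,0,0],[0,0,0,0],[0,0,0,0],[0,0,0,0],[0,0,0,0],[0,0,0,0],[0,0,0,0],[0,0,0,0]]' 0 40
python3 -m pendant '[[0,0,-0.02,0],[0,0,-0.04,0],[0,0,-0.04,0],[0,0,-0.03,0],[0,0,0,0],[0,0,0,0]]'
python3 - <<'E'
from h import *
w=cam("wrist"); save(w,"w4.png"); N=np.array([.6506,.0567]); ex,ey=axes(np.deg2rad(4.54))
togo(N+ey*.096,np.deg2rad(4.54),.065)
E
```

```text
time: 11.9
ee_pos: [0.4545, 0.261, 0.0204]
eef_rot: [0.783, 0.622, -0.003, 0.0]
ft_force: [0.1, 0.4, -0.5]
width: 0.0479
grip_force: 0.0
time: 12.57
ee_pos: [0.4568, 0.2627, 0.0246]
eef_rot: [0.783, 0.622, 0.0, -0.0]
ft_force: [-1.8, -0.4, 7.0]
width: 0.0139
grip_force: 40.0
time: 13.07
ee_pos: [0.4574, 0.2628, 0.1553]
eef_rot: [0.783, 0.622, 0.002, -0.0]
ft_force: [-0.4, -0.8, -2.4]
width: 0.0135
grip_force: 40.0
tcp [0.4565 0.2623 0.1536] tool y now deg -13.11 -> turn -0.3081 then x,y -0.1243 0.1773 | dz to 0.065 0.0886 j7 -0.78
```

View pics/w4.png

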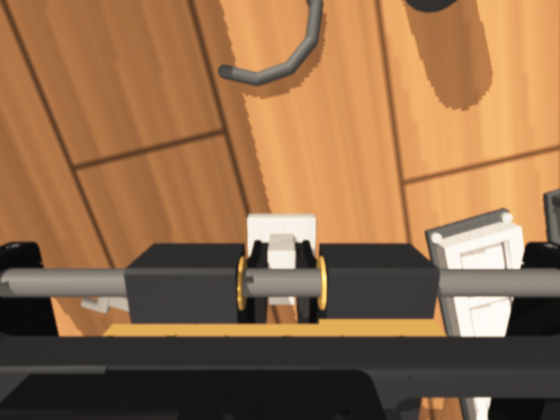

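The blank is held square. The foot spans columns 248–316 and its near edge is at row 214, so it sits about 1.5 mm off along tool x. Now to pocket 1.

```bash
python3 -m pendant '[[0,0,0,-0.103],[0,0,0,-0.103],[0,0,0,-0.102],[-0.0246,0.0355,0,0],[-0.0246,0.0355,0,0],[-0.0246,0.0355,0,0],[-0.0246,0.0355,0,0],[-0.0246,0.0355,0,0]]'
python3 -m pendant '[[0,0,0,0],[0,0,0.03,0],[0,0,0.03,0],[0,0,0,0],[0,0,0,0]]'
python3 - <<'E'
from h import *
w=cam("wrist"); N=np.array([.6506,.0567]); ex,ey=axes(np.deg2rad(4.54))
togo(N+ey*.096,np.deg2rad(4.54),.065)
im=cv2.resize(w["img"],None,fx=4,fy=4,interpolation=cv2.INTER_CUBIC)
def poly(P,col): cv2.polylines(im,[(proj(w,P)*4+1.5).round().astype(int)],True,col,1)
def box(o,hx,hy,z): return [[*(o+sx*hx*ex+sy*hy*ey),z] for sx,sy in((1,1),(1,-1),(-1,-1),(-1,1))]
poly(box(N,.037,.134,.03),(255,0,0)); poly(box(N+ey*.096,.0215,.0255,.022),(0,0,255)); poly(box(N+ey*.096,.0245,.0285,.03),(0,200,0))
cv2.imwrite("pics/w5.png",im[560:1160,720:1520,::-1])
E
```

```text
time: 13.78
ee_pos: [0.6372, 0.1561, 0.1513]
eef_rot: [0.678, 0.735, -0.002, -0.001]
ft_force: [0.5, -0.5, -0.9]
width: 0.0138
grip_force: 40.0
time: 14.2
ee_pos: [0.6347, 0.157, 0.0911]
eef_rot: [0.679, 0.734, -0.003, -0.001]
ft_force: [0.3, 0.3, -1.5]
width: 0.0136
grip_force: 40.0
tcp [0.6362 0.1574 0.0935] tool y now deg 4.52 -> turn -0.0003 then x,y -0.0055 0.0064 | dz to 0.065 0.0285 j7 -0.08
```

View pics/w5.png

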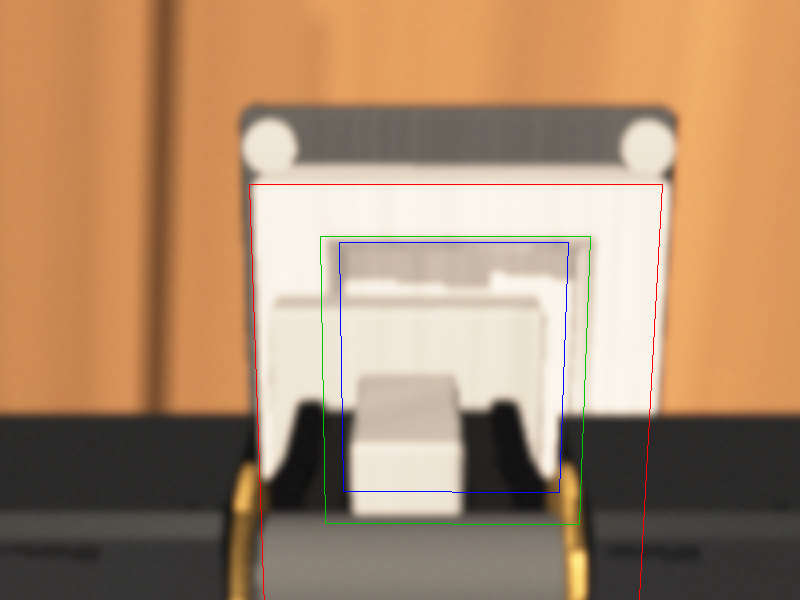

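The nest model fits the picture to within 1 mm: the pocket mouth is at about columns 330–580 and rows 237 and below. I'll correct and then lower.

```bash
python3 -m pendant '[[-0.004,0.0064,0,0],[0,0,0.016,0],[0,0,0.016,0],[0,0,0,0],[0,0,0,0],[0,0,0,0]]'
python3 - <<'E'
from h import *
N=np.array([.6506,.0567]); ex,ey=axes(np.deg2rad(4.54))
togo(N+ey*.096,np.deg2rad(4.54),.047)
E
```

```text
time: 14.75
ee_pos: [0.6446, 0.1541, 0.0638]
eef_rot: [0.679, 0.734, 0.001, 0.001]
ft_force: [0.4, -0.8, -1.9]
width: 0.0137
grip_force: 40.0
tcp [0.6446 0.1541 0.0638] tool y now deg 4.53 -> turn -0.0003 then x,y -0.0016 -0.0017 | dz to 0.047 0.0168 j7 -0.06
```

```bash
python3 -m pendant '[[0,-0.0012,0.004,0],[0,0,0.004,0],[0,0,0.004,0],[0,0,0.004,0],[0,0,0,0],[0,0,0,0]]'
python3 - <<'E'
from h import *
N=np.array([.6506,.0567]); ex,ey=axes(np.deg2rad(4.54))
togo(N+ey*.096,np.deg2rad(4.54),.046)
w=cam("wrist"); save(w,"w6.png")
E
```

```text
time: 15.25
ee_pos: [0.6427, 0.1541, 0.0465]
eef_rot: [0.679, 0.734, 0.0, 0.0]
ft_force: [-0.1, -0.4, 3.7]
width: 0.0141
grip_force: 40.0
tcp [0.6427 0.1541 0.0465] tool y now deg 4.52 -> turn -0.0003 then x,y -0.0017 0.0001 | dz to 0.046 0.0005 j7 -0.06
```

View pics/w6.png

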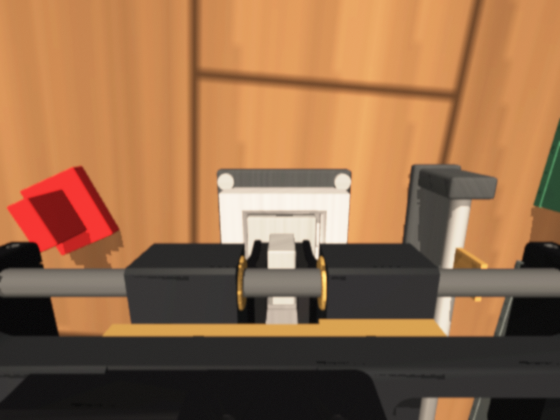

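Height and force show the blank is seated, with the foot inside the pocket walls. Next I release it and click the lever from notch 1 to 2.

```bash
python3 -m pendant '[[0,0,0,0],[0,0,0,0],[0,0,0,0],[0,0,-0.005,0],[0,0,-0.035,0],[0,0,-0.04,0],[0,0,-0.04,0]]' 0.45
python3 -m pendant '[[-0.0357,-0.01,0,0],[-0.0357,-0.01,0,0],[-0.0357,-0.01,0,0],[-0.0357,-0.01,0,0],[-0.0357,-0.01,0,0],[-0.0357,-0.01,0,0],[-0.0357,-0.01,0,0],[0,0,0,0]]'
python3 - <<'E'
from h import *
N=np.array([.6506,.0567]); ex,ey=axes(np.deg2rad(4.54))
togo([.593,-.1006],np.deg2rad(4.54),.066)
t=cam("top"); ov=t["img"][120:270,140:420]; cv2.imwrite("pics/t6.png",cv2.resize(ov,None,fx=2.85,fy=2.85,interpolation=cv2.INTER_CUBIC)[:,:,::-1])
w=cam("wrist")
for n,o,y in(("B",(.4726,.0282),-.37),("C",(.4919,-.3282),.32)): print(n,fit(t,o,y))
E
```

```text
time: 15.88
ee_pos: [0.6416, 0.1537, 0.1672]
eef_rot: [0.679, 0.734, -0.001, -0.0]
ft_force: [1.3, 0.3, 0.3]
width: 0.0383
grip_force: 0.0
time: 16.55
ee_pos: [0.5899, -0.1103, 0.167]
eef_rot: [0.682, 0.731, -0.001, 0.001]
ft_force: [-0.8, -1.9, 0.1]
width: 0.0392
grip_force: 0.0
tcp [ 0.5899 -0.1103  0.167 ] tool y now deg 3.92 -> turn -0.0108 then x,y 0.0094 0.0038 | dz to 0.066 0.101 j7 0.32
B (array([ 4.72277615e+02,  2.82967355e+01, -3.73793551e-01]), np.float64(297.47843137254904), np.float64(574.0))
C (array([ 4.91716234e+02, -3.28047922e+02,  3.04839767e-01]), np.float64(16.741176470588236), np.float64(297.0))
```

View pics/t6.png

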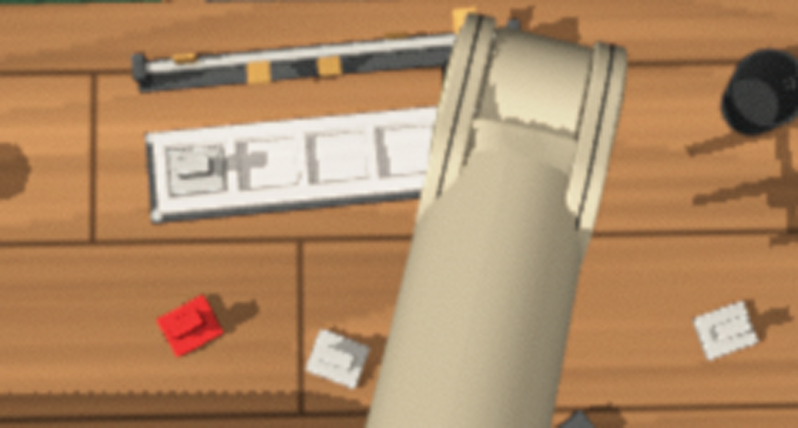

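Blank A is seated in pocket 1, at (195,168) in the crop.

```bash
python3 -m pendant '[[0,0,0.03,0],[0,0,0.02,0],[0,0,0,0],[0,0,0,0],[0,0,0,0]]' >/dev/null
python3 - <<'E'
from h import *
togo([.593,-.1006],np.deg2rad(4.54),.066)
E
```

```text
tcp [ 0.593  -0.1     0.1172] tool y now deg 4.59 -> turn 0.0008 then x,y -0.0006 -0.0001 | dz to 0.066 0.0512 j7 0.33
```

```bash
python3 -m pendant '[[0,0,0.03,0],[0,0,0.021,0],[0,0,0,0],[0,0,0,0]]' >/dev/null
python3 -m pendant '[[0,0,0,0],[0,0,0,0],[0,0,0,0],[0,0,0,0],[0,0,0,0],[0,0,0,0]]' 0 40
python3 -m pendant '[[-0.0072,-0.0043,0,0],[-0.0076,-0.0037,0,0],[-0.0081,-0.003,0,0],[0,0,0,0],[0,0,0,0],[0,0,0,0]]'
python3 -m pendant '[[0,0,0,0],[0,0,0,0],[0,0,0,0]]' 0.45
python3 -m pendant '[[0,0,-0.035,0],[0,0,-0.04,0],[0,0,-0.04,0],[0,0,0,0]]'
python3 - <<'E'
from h import *
t=cam("top")
for n,o,y in(("B",(.4726,.0282),-.37),("C",(.4919,-.3282),.32)):
  x,f,s=fit(t,o,y); print(n,x,f,s); togo(x[:2]/1000,x[2],.024)
E
```

```text
time: 17.9
ee_pos: [0.5933, -0.1009, 0.0659]
eef_rot: [0.679, 0.734, 0.001, 0.001]
ft_force: [3.4, -1.1, 2.3]
width: 0.015
grip_force: 40.0
time: 18.4
ee_pos: [0.5847, -0.1241, 0.066]
eef_rot: [0.678, 0.735, 0.001, 0.001]
ft_force: [4.4, 0.8, 2.0]
width: 0.015
grip_force: 40.0
time: 18.65
ee_pos: [0.5824, -0.1244, 0.0647]
eef_rot: [0.679, 0.734, -0.0, -0.001]
ft_force: [-1.1, 0.5, 0.2]
width: 0.0275
grip_force: 0.0
time: 18.98
ee_pos: [0.5859, -0.1256, 0.1877]
eef_rot: [0.679, 0.734, 0.003, 0.004]
ft_force: [0.7, 0.2, 0.6]
width: 0.0385
grip_force: 0.0
B [ 4.72571911e+02  2.80934372e+01 -3.70174296e-01] 27.294117647058822 301.0
tcp [ 0.5848 -0.1251  0.1841] tool y now deg 4.5 -> turn 0.4486 then x,y 0.1022 -0.16 | dz to 0.024 0.1601 j7 0.35
C [ 4.91716234e+02 -3.28047922e+02  3.04839767e-01] 16.741176470588236 297.0
tcp [ 0.5848 -0.1251  0.1841] tool y now deg 4.5 -> turn -0.2264 then x,y -0.1657 -0.1497 | dz to 0.024 0.1601 j7 0.35
```

```bash
python3 -m pendant '[[0,0,0,0.112],[0,0,0,0.112],[0,0,0,0.112],[0,0,0,0.112],[0.0204,-0.032,0,0],[0.0204,-0.032,0,0],[0.0204,-0.032,0,0],[0.0204,-0.032,0,0]]' 0.55 >/dev/null
python3 -m pendant '[[0.0204,-0.032,0,0],[0,0,0,0],[0,0,0,0],[0,0,0,0]]'
python3 - <<'E'
from h import *
w=cam("wrist"); t=cam("top")
for c in (w,t):
  x,f,s=fit(c,(.4726,.0282),-.37); print(x,f,s); togo(x[:2]/1000,x[2],.024)
for n in ("flags",):
  for o in r.outline_of(n,"top"): print(o["score"],o["bbox"])
E
```

```text
time: 20.03
ee_pos: [0.4703, 0.028, 0.1795]
eef_rot: [0.825, 0.565, -0.0, -0.0]
ft_force: [0.2, -0.1, -0.2]
width: 0.0478
grip_force: 0.0
[ 4.70061860e+02  2.70069796e+01 -3.84764484e-01] 3519.6666666666665 5042.0
tcp [0.4708 0.0272 0.1796] tool y now deg -21.25 -> turn 0.0138 then x,y -0.0005 -0.0006 | dz to 0.024 0.1556 j7 -0.51
[ 4.70726729e+02  3.44944370e+01 -5.87678139e-02] 1682.4627450980392 1987.0
tcp [0.4708 0.0272 0.1796] tool y now deg -21.25 -> turn -0.3122 then x,y 0.0072 -0.0005 | dz to 0.024 0.1556 j7 -0.51
0.73 [255.4, 140.6, 123.0, 18.7]
0.63 [265.6, 165.8, 160.0, 78.8]
```

```bash
python3 -m pendant '[[-0.0005,0.0005,0,0.004],[0,0,0.04,0],[0,0,0.04,0],[0,0,0.04,0],[0,0,0.025,0],[0,0,0.0105,0],[0,0,0,0],[0,0,0,0]]'
python3 -m pendant '[[0,0,0,0],[0,0,0,0],[0,0,0,0],[0,0,0,0],[0,0,0,0],[0,0,0,0],[0,0,0,0],[0,0,0,0]]' 0 40
python3 -m pendant '[[0,0,-0.02,0],[0,0,-0.04,0],[0,0,-0.04,0],[0,0,-0.03,0],[0,0,0,0],[0,0,0,0],[0,0,0,0]]'
cat >> h.py <<'E'
N=np.array([.6506,.0567]); Y=np.deg2rad(4.54); ex,ey=axes(Y)
def hand():
    w=cam("wrist"); g=cv2.cvtColor(w["img"],cv2.COLOR_RGB2GRAY).astype(float)
    h=cv2.cvtColor(w["img"],cv2.COLOR_RGB2HSV); m=(h[:,:,2]>110)&(h[:,:,1]<70)
    ed=[]
    for u in range(262,304,3):
        v=236
        while m[v,u] and v>150: v-=1
        ed.append(v+.5)
    e=np.median(ed); row=int(e)+10; L=281
    while m[row,L]: L-=1
    Rr=281
    while m[row,Rr]: Rr+=1
    print("edge row",e,"slope",np.polyfit(range(len(ed)),ed,1)[0].round(3),"off x mm",round(-(e-211.6)*.1826/301*1000,2),"cols",L,Rr)
    return w
E
python3 - <<'E'
from h import *
w=hand(); save(w,"w7.png"); togo(N+ey*.032,Y,.065)
E
```

```text
time: 20.85
ee_pos: [0.4716, 0.0274, 0.0252]
eef_rot: [0.826, 0.563, -0.0, 0.0]
ft_force: [-0.4, 0.3, 1.1]
width: 0.048
grip_force: 0.0
time: 21.52
ee_pos: [0.471, 0.028, 0.0247]
eef_rot: [0.826, 0.564, 0.0, -0.0]
ft_force: [-0.6, 0.1, 5.0]
width: 0.0137
grip_force: 40.0
time: 22.1
ee_pos: [0.4701, 0.0278, 0.1533]
eef_rot: [0.826, 0.564, -0.001, -0.0]
ft_force: [0.2, 1.0, -2.6]
width: 0.0136
grip_force: 40.0
edge row 212.5 slope -0.0 off x mm -0.55 cols 246 316
tcp [0.4698 0.0277 0.1528] tool y now deg -21.36 -> turn -0.4521 then x,y 0.0466 0.1825 | dz to 0.065 0.0878 j7 -0.5
```

```bash
python3 -m pendant '[[0,0,0,-0.113],[0,0,0,-0.113],[0,0,0,-0.113],[0,0,0,-0.113],[0.0094,0.0365,0,0],[0.0094,0.0365,0,0],[0.0094,0.0365,0,0],[0.0094,0.0365,0,0]]' >/dev/null
python3 -m pendant '[[0.0094,0.0365,0,0],[0,0,0.03,0],[0,0,0.03,0],[0,0,0.015,0],[0,0,0,0],[0,0,0,0],[0,0,0,0]]' 
python3 - <<'E'
from h import *
w=hand(); cv2.imwrite("pics/w8.png",cv2.resize(w["img"][140:290,180:380],None,fx=3,fy=3)[:,:,::-1]);togo(N+ey*.032,Y,.0465)
E
```

```text
time: 23.4
ee_pos: [0.6494, 0.0889, 0.0799]
eef_rot: [0.679, 0.734, 0.0, 0.0]
ft_force: [0.3, -0.0, -2.0]
width: 0.0141
grip_force: 40.0
edge row 150.5 slope -0.0 off x mm 37.07 cols 223 339
tcp [0.6498 0.089  0.0806] tool y now deg 4.51 -> turn -0.0004 then x,y -0.0003 -0.0017 | dz to 0.0465 0.0341 j7 0.06
```

View pics/w8.png

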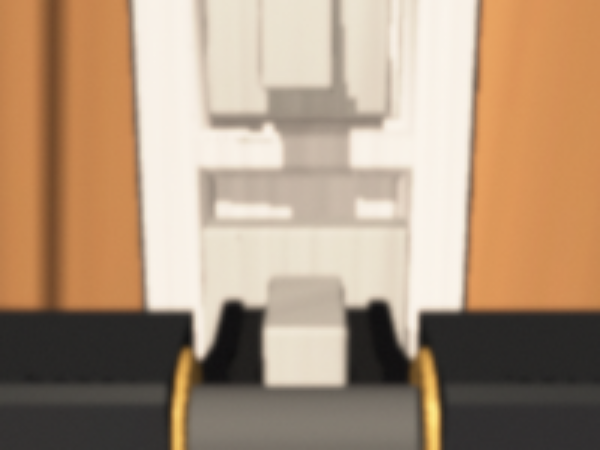

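The foot (columns 202–408) is centred on pocket 2 (200–408). I'll lower it.

```bash
python3 -m pendant '[[0.0002,-0.001,0.012,0],[0,0,0.01,0],[0,0,0.004,0],[0,0,0.004,0],[0,0,0.004,0],[0,0,0,0],[0,0,0,0]]' 
python3 - <<'E'
from h import *
togo(N+ey*.032,Y,.0465)
E
```

```text
time: 24.03
ee_pos: [0.648, 0.0892, 0.0467]
eef_rot: [0.679, 0.734, 0.0, -0.0]
ft_force: [-7.0, -0.6, 11.0]
width: 0.0139
grip_force: 40.0
tcp [0.648  0.0892 0.0467] tool y now deg 4.52 -> turn -0.0003 then x,y -0.0006 0.0 | dz to 0.0465 0.0002 j7 0.07
```

```bash
python3 -m pendant '[[0,0,0,0],[0,0,0,0],[0,0,0,0],[0,0,-0.005,0],[0,0,-0.03,0],[0,0,-0.03,0],[0,0,-0.03,0]]' 0.45 >/dev/null
python3 -m pendant '[[-0.0346,-0.0135,0,0],[-0.0346,-0.0135,0,0],[-0.0346,-0.0135,0,0],[-0.0346,-0.0135,0,0],[-0.0346,-0.0135,0,0],[-0.0346,-0.0135,0,0],[0,0,0,0],[0,0,0,0]]'
python3 -m pendant '[[0,0,0,0],[0,0,0,0]]'>/dev/null
python3 - <<'E'
from h import *
togo([.5838,-.1243],Y,.066)
t=cam("top"); ov=t["img"][120:270,140:420]; cv2.imwrite("pics/t7.png",cv2.resize(ov,None,fx=2.85,fy=2.85,interpolation=cv2.INTER_CUBIC)[:,:,::-1])
print(fit(t,(.4919,-.3282),.32))
E
```

```text
time: 25.28
ee_pos: [0.5831, -0.1271, 0.1411]
eef_rot: [0.68, 0.733, 0.0, 0.0]
ft_force: [0.7, 1.3, 1.1]
width: 0.0392
grip_force: 0.0
tcp [ 0.5843 -0.1226  0.1405] tool y now deg 4.64 -> turn 0.0017 then x,y -0.0017 -0.0006 | dz to 0.066 0.0745 j7 0.38
(array([ 4.91906302e+02, -3.28025163e+02,  3.09470494e-01]), np.float64(16.36862745098039), np.float64(298.0))
```

View pics/t7.png

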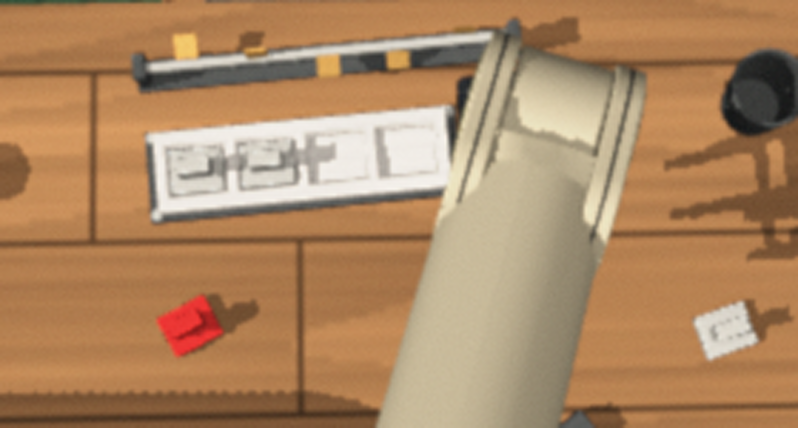

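Both blanks look seated in pockets 1 and 2. The second flag, edge-on at (255,50), is upright, so the lever is in notch 2. I'll click it on to 3.

```bash
python3 -m pendant '[[-0.0014,-0.0005,0.03,0],[0,0,0.03,0],[0,0,0.0145,0],[0,0,0,0],[0,0,0,0]]' 
python3 -m pendant '[[0,0,0,0],[0,0,0,0],[0,0,0,0],[0,0,0,0],[0,0,0,0],[0,0,0,0]]' 0 40
python3 -m pendant '[[-0.0083,-0.0021,0,0],[-0.0084,-0.0013,0,0],[-0.0084,-0.0004,0,0],[0,0,0,0],[0,0,0,0],[0,0,0,0]]'
python3 -m pendant '[[0,0,0,0],[0,0,0,0],[0,0,0,0]]' 0.45
python3 -m pendant '[[0,0,-0.035,0],[0,0,-0.04,0],[0,0,-0.03,0],[0,0,0,0],[0,0,0,0]]'
python3 - <<'E'
from h import *
t=cam("top"); x,f,s=fit(t,(.4919,-.328),.31); print(x,f,s); togo(x[:2]/1000,x[2],.024)
E
```

```text
time: 25.92
ee_pos: [0.5833, -0.1247, 0.0657]
eef_rot: [0.678, 0.735, -0.0, -0.001]
ft_force: [0.3, -0.4, 0.9]
width: 0.039
grip_force: 0.0
time: 26.42
ee_pos: [0.5844, -0.1256, 0.0668]
eef_rot: [0.679, 0.735, 0.001, 0.001]
ft_force: [3.8, 0.0, 1.8]
width: 0.0151
grip_force: 40.1
time: 26.92
ee_pos: [0.5826, -0.1508, 0.0667]
eef_rot: [0.679, 0.735, 0.001, 0.001]
ft_force: [3.8, 0.8, 5.2]
width: 0.0147
grip_force: 40.0
time: 27.17
ee_pos: [0.5803, -0.1509, 0.0652]
eef_rot: [0.679, 0.734, -0.001, -0.001]
ft_force: [0.3, -0.1, -0.5]
width: 0.0275
grip_force: 0.0
time: 27.58
ee_pos: [0.5818, -0.1512, 0.1722]
eef_rot: [0.679, 0.734, 0.001, 0.001]
ft_force: [-0.1, 0.2, -1.0]
width: 0.0386
grip_force: 0.0
[ 4.91799534e+02 -3.28169574e+02  3.09666250e-01] 16.36862745098039 298.0
tcp [ 0.581  -0.1508  0.1706] tool y now deg 4.52 -> turn -0.2308 then x,y -0.1418 -0.139 | dz to 0.024 0.1466 j7 0.42
```

```bash
python3 -m pendant '[[0,0,0,-0.1155],[0,0,0,-0.1155],[-0.0284,-0.0278,0,0],[-0.0284,-0.0278,0,0],[-0.0284,-0.0278,0,0],[-0.0284,-0.0278,0,0],[-0.0284,-0.0278,0,0],[0,0,0,0]]' 0.55 >/dev/null
python3 -m pendant '[[0,0,0,0],[0,0,0,0],[0,0,0,0]]'
python3 - <<'E'
from h import *
w=cam("wrist"); t=cam("top")
for c in (w,t):
  x,f,s=fit(c,(.4918,-.3282),.31); print(x,f,s); togo(x[:2]/1000,x[2],.024)
E
```

```text
time: 28.55
ee_pos: [0.4929, -0.3268, 0.1698]
eef_rot: [0.589, 0.808, 0.0, -0.001]
ft_force: [0.5, 0.4, 0.7]
width: 0.048
grip_force: 0.0
[ 4.89840406e+02 -3.28874135e+02  3.26328079e-01] 4339.988235294118 5976.0
tcp [ 0.4932 -0.327   0.1704] tool y now deg 17.9 -> turn -0.0139 then x,y -0.0007 -0.0038 | dz to 0.024 0.1464 j7 0.99
[ 4.93151232e+02 -3.31025773e+02  3.24409812e-01] 468.4 764.0
tcp [ 0.4932 -0.327   0.1704] tool y now deg 17.9 -> turn -0.012 then x,y -0.0038 -0.0013 | dz to 0.024 0.1464 j7 0.99
```

```bash
python3 -m pendant '[[-0.0012,-0.0022,0,0],[0,0,0.04,0],[0,0,0.04,0],[0,0,0.035,0],[0,0,0.02,0],[0,0,0.0112,0],[0,0,0,0],[0,0,0,0]]'
python3 -m pendant '[[0,0,0,0],[0,0,0,0],[0,0,0,0],[0,0,0,0],[0,0,0,0],[0,0,0,0],[0,0,0,0],[0,0,0,0]]' 0 40
python3 -m pendant '[[0,0,-0.02,0],[0,0,-0.04,0],[0,0,-0.04,0],[0,0,-0.03,0],[0,0,0,0],[0,0,0,0],[0,0,0,0]]'
python3 - <<'E'
from h import *
w=hand(); togo(N-ey*.032,Y,.065)
E
```

```text
time: 29.32
ee_pos: [0.4911, -0.3305, 0.0254]
eef_rot: [0.589, 0.808, -0.0, 0.0]
ft_force: [0.3, -0.6, 0.4]
width: 0.0477
grip_force: 0.0
time: 29.98
ee_pos: [0.4909, -0.3303, 0.025]
eef_rot: [0.589, 0.808, 0.0, 0.0]
ft_force: [-0.6, 1.4, 3.3]
width: 0.014
grip_force: 40.0
time: 30.57
ee_pos: [0.4902, -0.3296, 0.1533]
eef_rot: [0.589, 0.808, -0.0, -0.001]
ft_force: [-0.5, 0.3, -3.5]
width: 0.0136
grip_force: 40.0
edge row 208.5 slope -0.0 off x mm 1.88 cols 246 316
tcp [ 0.4899 -0.3295  0.1528] tool y now deg 17.77 -> turn 0.231 then x,y 0.3403 0.1907 | dz to 0.065 0.0878 j7 1.0
```

```bash
python3 -m pendant '[[0,0,0,0.1155],[0,0,0,0.1155],[0.0338,0.0191,0,0],[0.0338,0.0191,0,0],[0.0338,0.0191,0,0],[0.0338,0.0191,0,0],[0.0338,0.0191,0,0],[0.0338,0.0191,0,0]]' >/dev/null
python3 -m pendant '[[0.0338,0.0191,0,0],[0.0338,0.0191,0,0],[0.0338,0.0191,0,0],[0.0338,0.0191,0,0],[0,0,0,0],[0,0,0,0],[0,0,0.03,0],[0,0,0.03,0]]' >/dev/null
python3 -m pendant '[[0,0,0.013,0],[0,0,0,0],[0,0,0,0],[0,0,0,0]]'
python3 - <<'E'
from h import *
w=cam("wrist"); cv2.imwrite("pics/w9.png",cv2.resize(w["img"][140:290,180:380],None,fx=3,fy=3)[:,:,::-1]);togo(N-ey*.032,Y,.047)
E
```

```text
time: 32.28
ee_pos: [0.6553, 0.0211, 0.0833]
eef_rot: [0.679, 0.734, 0.001, 0.001]
ft_force: [1.0, 0.1, -2.8]
width: 0.0137
grip_force: 40.0
tcp [0.6556 0.0212 0.0837] tool y now deg 4.5 -> turn -0.0008 then x,y 0.0037 -0.0021 | dz to 0.047 0.0367 j7 0.18
```

View pics/w9.png

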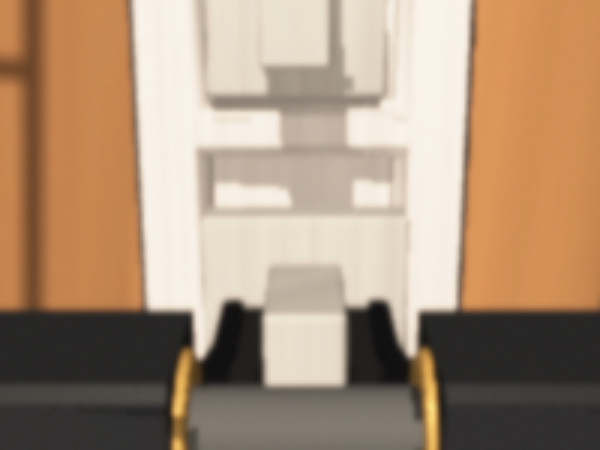

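The pocket centre is about 1 mm left of the foot centre in the picture, which agrees with the pose. I'll correct and lower.

```bash
python3 -m pendant '[[0.0018,-0.0017,0.012,0],[0,0,0.012,0],[0,0,0.004,0],[0,0,0.004,0],[0,0,0.0045,0],[0,0,0,0],[0,0,0,0]]' 
python3 - <<'E'
from h import *
togo(N-ey*.032,Y,.047)
E
```

```text
time: 32.92
ee_pos: [0.6529, 0.0234, 0.0466]
eef_rot: [0.679, 0.734, 0.0, -0.0]
ft_force: [-4.3, -0.1, 12.4]
width: 0.014
grip_force: 40.0
tcp [0.6529 0.0234 0.0466] tool y now deg 4.53 -> turn -0.0002 then x,y 0.0014 0.0003 | dz to 0.047 -0.0004 j7 0.19
```

```bash
python3 -m pendant '[[0,0,0,0],[0,0,0,0],[0,0,0,0],[0,0,-0.005,0],[0,0,-0.03,0],[0,0,-0.03,0],[0,0,-0.03,0]]' 0.45 >/dev/null
python3 -m pendant '[[-0.0334,-0.0169,0,0],[-0.0334,-0.0169,0,0],[-0.0334,-0.0169,0,0],[-0.0334,-0.0169,0,0],[-0.0334,-0.0169,0,0],[0,0,0,0],[0,0,0,0],[0,0,0,0]]'
python3 - <<'E'
from h import *
togo([.582,-.1496],Y,.066)
t=cam("top"); ov=t["img"][120:320,60:440]; cv2.imwrite("pics/t8.png",cv2.resize(ov,None,fx=2.1,fy=2.1,interpolation=cv2.INTER_CUBIC)[:,:,::-1])
E
```

```text
time: 34.17
ee_pos: [0.5818, -0.1493, 0.1405]
eef_rot: [0.679, 0.734, 0.0, -0.0]
ft_force: [1.0, 0.8, 0.7]
width: 0.0389
grip_force: 0.0
tcp [ 0.5818 -0.1493  0.1405] tool y now deg 4.52 -> turn -0.0003 then x,y -0.0003 0.0001 | dz to 0.066 0.0745 j7 0.43
```

View pics/t8.png

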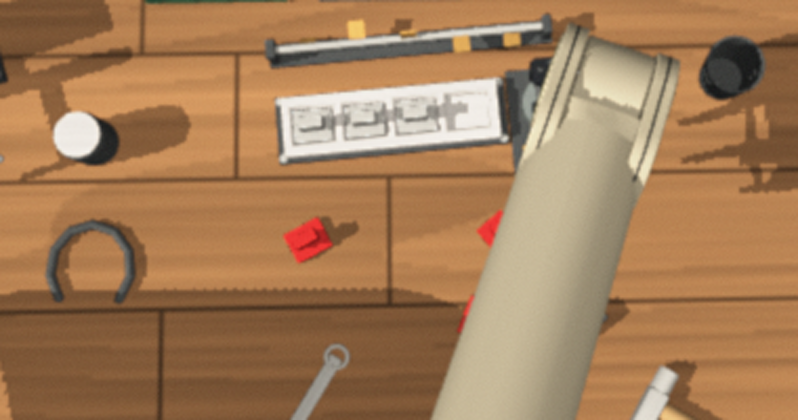

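Three blanks are seated in pockets 1–3, and the third flag is up at (408,32). I'll click to notch 4, then clear the arm and look.

```bash
python3 -m pendant '[[0,0,0.03,0],[0,0,0.03,0],[0,0,0.0145,0],[0,0,0,0],[0,0,0,0]]' >/dev/null
python3 -m pendant '[[0,0,0,0],[0,0,0,0],[0,0,0,0],[0,0,0,0],[0,0,0,0],[0,0,0,0]]' 0 40
python3 -m pendant '[[-0.0084,0.0004,0,0],[-0.0084,0.0013,0,0],[-0.0083,0.0021,0,0],[0,0,0,0],[0,0,0,0],[0,0,0,0]]'
python3 -m pendant '[[0,0,0,0],[0,0,0,0],[0,0,0,0]]' 0.45
python3 -m pendant '[[0,0,-0.035,0],[0,0,-0.04,0],[0,0,-0.03,0],[-0.04,-0.005,0,0],[-0.04,-0.005,0,0],[-0.04,-0.005,0,0],[-0.04,-0.005,0,0],[-0.04,-0.005,0,0]]'
python3 -m pendant '[[-0.04,-0.02,0,0],[-0.04,-0.02,0,0],[0,0,0,0],[0,0,0,0]]'
python3 - <<'E'
from h import *
t=cam("top"); s=cam("side")
a=t["img"][70:420,:]; b=s["img"][80:330]
im=np.vstack([cv2.resize(a,None,fx=1,fy=1),b]); cv2.imwrite("pics/f.png",im[:,:,::-1])
E
```

```text
time: 35.13
ee_pos: [0.5825, -0.1497, 0.0665]
eef_rot: [0.679, 0.735, 0.001, 0.001]
ft_force: [3.2, 0.4, 0.9]
width: 0.0149
grip_force: 40.3
time: 35.63
ee_pos: [0.5878, -0.1747, 0.0664]
eef_rot: [0.679, 0.735, 0.0, 0.0]
ft_force: [-0.0, -0.5, 6.2]
width: 0.0146
grip_force: 40.5
time: 35.88
ee_pos: [0.5869, -0.1744, 0.0654]
eef_rot: [0.679, 0.734, -0.0, -0.0]
ft_force: [-0.5, 0.7, -0.4]
width: 0.0278
grip_force: 0.0
time: 36.55
ee_pos: [0.5777, -0.3774, 0.1705]
eef_rot: [0.678, 0.735, 0.0, -0.0]
ft_force: [0.7, -0.4, 1.0]
width: 0.0393
grip_force: 0.0
time: 36.88
ee_pos: [0.5438, -0.4566, 0.1702]
eef_rot: [0.681, 0.732, -0.001, -0.0]
ft_force: [0.1, 1.3, -0.8]
width: 0.0394
grip_force: 0.0
```

View pics/f.png

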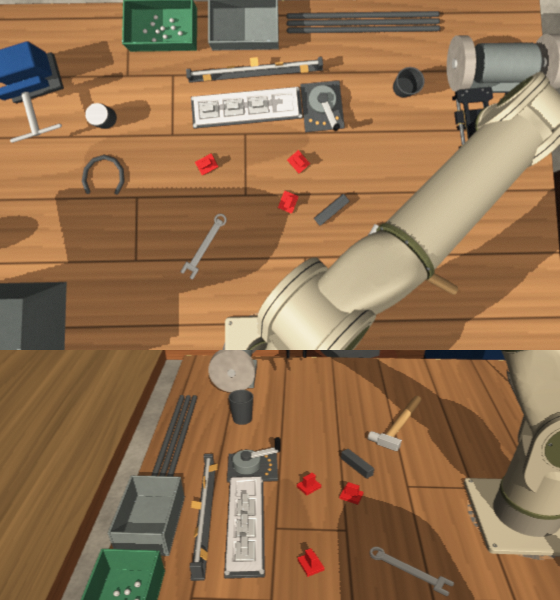

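The final view shows three blanks seated flat, the lever in notch 4 (knob where the model puts it) and no white blank left on the bench. The red parts and tools have not moved.

```bash
python3 -m pendant '[[0,0,0,0],[0,0,0,0]]'; python3 -c "
from bench import r
print(r.close_job())"
```

```text
time: 37.15
ee_pos: [0.5481, -0.4515, 0.1706]
eef_rot: [0.678, 0.735, 0.0, -0.0]
ft_force: [0.5, 0.9, -0.3]
width: 0.0392
grip_force: 0.0
the job is handed in; nothing more can be done
None
```

I seated the three blanks on the bench in pockets 1–3 in order, left the lever in notch 4 (one past the last loaded), and handed the job in at 37 s; the hand-in returned no verdict.

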